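# Draw the sagging bolt of the drying oven's inner gate and hold the gate ajar

### The arm

A 6-joint arm with a two-finger parallel gripper is mounted at the origin on the work surface. World frame = base frame: x ahead of the robot, y to its left, z up, the work surface at z = 0. Lengths are in mm, angles in rad, forces in N, time in s.
With the tool pointing down it reaches from about 300 to 775 mm from the base axis. Payload 14.6 kg.
Tool frame: the origin (TCP) lies midway between the tips of the shut fingers; the grasp point (between the pads) lies 19 mm behind it (manip.hold_point_z is the distance from the TCP to the grasp point, in mm); z points along the fingers, y is the direction in which the jaws open and shut (so a half turn about z gives the same grasp; the last joint's range is limited). The gripper opens to 94 mm and grips with 3 to 60 N. Pads are 16 mm wide; open, the fingers measure 119 mm over their backs; the gripper's body (75 mm by 177 mm) begins 78 mm behind the grasp point.
Start: joints at [-1.252, 0.3, 1.521, -0, 1.321, -0.067], TCP at [206.958, -509.566, 205.446] pointing down, gripper open.
Joint ranges: [-3.03, 3.03], [-0.79, 2.21], [0.23, 2.52], [-1.04, 4.18], [0, 3.07], [-2.55, 2.55]. Speed limits (rad/s): [2.22, 2.22, 2.57, 3.14, 3.14, 3.14].

### API

Orientations are given as [roll, pitch, yaw] about the fixed x, y, z axes, in that order (R = Rz(yaw) Ry(pitch) Rx(roll)).
In Python, from cell import manip gives the robot as it stands.
- The arm moves only by the shell command python3 -m crank 'ROWS' [OPENING] [FORCE]. ROWS is JSON, a list of rows, each an object with "offset": the shift along the world's x, y, z in m, a list of three; "spin": the turn about the world's z in degrees. In form: [{"offset": [dx, dy, dz], "spin": spin}, ...]. A call has exactly 8 rows; each row is the pose to reach, as a shift and turn from the pose measured when the call began; what a row does not reach only later rows make up. A row lasts 1/12 s, in which the tool goes at most 41.7 mm and 7.16 degrees, less where a joint would pass 70% of its speed; a pose out of reach is approached as far as the arm can. A call with a gripper value outside its range is refused whole. OPENING is the opening, from 0 (shut) to 1 (fully open), set as the call begins (- or left out, the last holds). The fingers move at their own pace and stop on an object; FORCE is the grip in N (left out, the last holds). Time passes only in rows, so rows that repeat a pose let the fingers close, or fill a call up. It gives the time, the measured TCP pose, the force and the opening at its end, in the units of the state.
- manip.read_state(): the state, without advancing time (a new reading comes with each control period).
- manip.camera(name): name is "scene" or "top"; returns a dict with "pixels" (384x512x3 uint8, red, green, blue), "fx", "fy", "cx", "cy" (pixels), "extrinsics" (4x4, takes a point from world to camera coordinates). Camera axes: x right, y down, z forward; pixel columns grow to the right and rows downward; lengths in mm; the calibration is good to about 2 mm. A picture is of the moment at which its call begins. There is no depth.
- manip.sign_off(): hands the job in, once; it reports no verdict.
Trained networks look in a picture, given as the dict that the camera call returned (one of the last four; its "shot" number tells which), for a name from the list of things; names that differ only in an ending like _2 or _b are one class to them, and where a whole thing is asked for, a point or a joint stands for the part that bears it (a point fixed in the world has none). Each returns a list of dicts, best first, with "conf" (0 to 1); they miss things now and then, are a little off and sometimes report something else, mostly with a low value. They report only what shows in the picture. A call takes as long as a camera call.
- manip.search_frame(picture, name): "location" ([x, y, z] in mm, in world coordinates, good to about 4 mm: the middle of the surface that is visible of it).
- manip.masks_of(picture, name): "mask" (384x512 bool, what is visible of it).
The state is a dict: "clock": time; "joints": joint angles; "qd": joint speeds; "effort": joint torques, N m; "eef_pos": TCP position; "eef_rot": TCP orientation; "wrist_force": force on the tool from outside, world axes, zero at the start; "moment": the same for the moment, N m; "finger_gap": finger opening in mm.
Only numpy, scipy, OpenCV 4.12 (cv2) and the standard library are available. Lean on these libraries where they do the work, as an engineer would, in place of code of your own. Each camera call takes 0.05 s, during which the arm holds its last target. There are 200 camera calls.

### The job

Swing the drying oven's outer door well open by its handle, then take the knob of the sagging barrel bolt on the inner gate, lift the bolt over the keeper's bent lip while pulling it back to the right until it is clear, and pull the gate open by the same knob. The gate closes by itself, so finish while still gripping the bolt's knob and holding the gate still, ajar by roughly 7 cm at its free edge, with the outer door still well open. Leave the glassware and the other things around the oven where they stand.

Things in the scene. Friction and masses are not known exactly. Their poses are not given: they have to be found in the camera images.
- oven: blue bench-top drying oven, fixed; 220 mm deep, 360 mm wide, 290 mm high. Origin at the bottom middle of its front face; x points into the oven (away from the robot), y to the left as seen from the robot, z up. A white control panel covers the left quarter of the front, the doors the rest. It stands at a new place and yaw each time.
- outer_door (a joint): angle of the oven's thick blue outer door (rad): 0 shut, grows as it swings towards the robot about the vertical hinge at its right edge (counter-clockwise from above), to 1.9. Starts at 0 to 0.12. Hollow pan 265 mm wide, 60 mm deep, 45 to 287 mm above the bench; shut, it covers gate and bolt. It stays where it is left (hinge friction 0.25 N m).
- outer_hinge (a point): point on the outer door's vertical hinge axis (oven frame 0, -180, 150 mm).
- outer_handle (a point): where to grip the outer door's handle: an upright round steel bar, 12 mm thick, 140 mm long, its top 25 mm above this point; its axis is 38 mm off the door's front face, 215 mm from the hinge along the door; two stubs join it to the door 35 and 100 mm below this point.
- gate (a joint): angle of the inner gate (rad): 0 shut, grows as it swings towards the robot about its vertical hinge at the right (counter-clockwise from above), to 1.4. Steel frame with a window, 205 mm wide, 42 to 258 mm above the bench, flush with the oven's front. A spring closes it (0.32 N m shut, 0.46 at 0.35 rad); at 0.35 rad its free edge is 70 mm open.
- gate_hinge (a point): point on the inner gate's vertical hinge axis (oven frame 0, -168, 150 mm).
- bolt_slide (a joint): how far the bolt is drawn (m): 0 to 0.004 at the start (shot into the keeper), grows as it is drawn to the right along the gate, towards the gate's hinge; stop at 0.045. It stays where it is left (friction about 1 N). The bolt is clear of the keeper from 0.026.
- bolt: barrel bolt on the gate: a level rod, 12 mm thick, 170 mm long, 28 mm in front of the gate's face, upright knob on top. Origin on the rod's axis below the knob: 195 mm above the bench, 150 mm from the gate hinge along the gate when shot. Axes as the oven's when shut. It sags in its slack straps under its weight (0.15 kg) and can be lifted straight up by 18 mm at most.
- nose (a point): middle of the underside of the bolt's hooked nose (12 x 12 mm) at the rod's left end, 82 mm left of the knob, 16 mm below the rod's axis, 179 mm above the bench when the bolt sags. It is then caught behind the keeper's lip and passes over it only when lifted 9 to 18 mm.
- knob (a point): where to grip the bolt's knob: on the axis of an upright black cylinder, 16 mm thick, 38 mm long, its top 14 mm above this point, 58 mm above the rod's axis. The gate's face and the oven's front are 28 mm behind the axis. Straps round the rod, 42 mm left and 93 mm right of the knob when shot, end 225 mm above the bench.
- keeper_lip (a point): middle of the top edge of the keeper's bent-up lip, 188 mm above the bench. The keeper is an open-topped steel bracket on the oven's front left of the gate; the lip (6 mm thick) stands across the rod on the gate's side of the nose. The keeper's front wall (to 230 mm above the bench) stops the gate while the nose is inside it.
- beaker: open glass beaker, 68 mm across, 90 mm tall; bystander, origin at the centre of its underside
- flask: conical glass flask, 80 mm across, 135 mm tall; bystander, origin at the centre of its underside
- petri: flat clear round dish, 90 mm across, 18 mm high; bystander, origin at the centre of its underside
- reagent: amber bottle with black cap, 50 mm across, 110 mm tall, beside the oven's right side; bystander, origin at the centre of its underside
- slide_box: white flat box 70 x 130 x 30 mm lying on the oven's roof; bystander, origin at the centre of its underside
- spatula: steel spatula, 200 mm long, lying on the bench; bystander, origin at the centre of its underside
- tube_rack: white block with round holes, 70 x 200 x 50 mm; bystander, origin at the centre of its underside

How it is judged:
By the outcome, as a careful person would: the job done as asked, in the order asked, and still so for the second after the job is handed in, while the arm keeps its last pose, push and grip.
It also fails if it takes over 58 s, if anything falls off the work surface, if the arm or the gripper's body presses on something with over 40 N, if the wrist force passes 120 N, or if a joint passes its speed limit or range.

## Working session

There is one attempt and no reset: what is moved stays moved. The work goes in short steps, Python scripts to look and compute and a shell command to move; the robot and the scene stay as the last step left them, time stands still between calls to the robot, and variables do not carry over. Pictures are saved under pics/ and viewed, about 8 in all and at most 12, crops included, and the job is handed in when it is done.

```bash
mkdir -p pics; ls; python3 - <<'E'
from cell import manip
import cv2, numpy as np
print(manip.read_state())
for n in ["scene","top"]:
    p=manip.camera(n)
    cv2.imwrite(f"pics/{n}0.png",p["pixels"][:,:,::-1])
    print(n,p["fx"],p["cx"],p["cy"],np.round(p["extrinsics"],3).tolist())
    for k in ["oven","outer_handle","outer_hinge","outer_door","beaker","flask","petri","reagent","slide_box","spatula","tube_rack"]:
        try: r=manip.search_frame(p,k)
        except Exception as e: r=[{"conf":0,"location":[str(e)]}]
        print(k,[(round(d["conf"],2),[x if isinstance(x,str) else round(x) for x in d["location"]]) for d in r[:2]])
E
```

```text
pics
{'clock': 0.0, 'joints': array([-1.25157965e+00,  3.00441592e-01,  1.52154960e+00, -1.78348343e-05,
        1.32071191e+00, -6.65656202e-02]), 'qd': array([ 5.22457341e-04,  1.87079022e-03, -8.70655090e-04,  1.21964294e-03,
        8.25039709e-05,  5.53481183e-04]), 'effort': array([-3.66439044e-04, -5.31805944e+01, -3.52734554e+01,  7.08100456e-02,
        2.43931543e-02, -7.52186452e-05]), 'eef_pos': array([ 206.88712181, -509.33241054,  204.91583813]), 'eef_rot': array([-3.14048351e+00, -5.66263875e-05,  3.85786691e-01]), 'wrist_force': array([0.44686113, 0.58022969, 0.50004504]), 'moment': array([-0.04996467, -0.02156671,  0.00878092]), 'finger_gap': 93.91282859926294}
scene 432.8521875467298 254.9788759186904 192.82706927549552 [[0.841, 0.541, 0.013, -460.196], [0.439, -0.668, -0.601, -212.212], [-0.316, 0.511, -0.799, 1902.238], [0.0, 0.0, 0.0, 1.0]]
oven [(0.83, [769, -33, 287]), (0.41, [479, -560, 52])]
outer_handle [(0.65, [644, -48, 288])]
outer_hinge [(0.84, [772, -32, 291]), (0.24, [746, -190, 71])]
outer_door [(0.97, [651, -49, 290])]
beaker []
flask [(0.78, [483, 238, 63])]
petri [(0.72, [482, 24, 20])]
reagent [(0.66, [748, -190, 71])]
slide_box [(0.59, [777, 12, 322])]
spatula [(0.85, [424, 430, 3])]
tube_rack [(0.8, [481, -560, 50]), (0.52, [645, -49, 289])]
top 457.53760818023693 257.9290875877837 189.40408297321864 [[0.001, -1.0, -0.0, -62.647], [-0.998, -0.001, -0.058, 584.45], [0.058, 0.0, -0.998, 1611.627], [0.0, 0.0, 0.0, 1.0]]
oven [(0.83, [728, 101, 292])]
outer_handle [(0.77, [640, 31, 289]), (0.54, [728, 95, 291])]
outer_hinge [(0.64, [730, 96, 293])]
outer_door [(0.6, [634, 31, 288])]
beaker [(0.84, [590, 239, 30])]
flask [(0.57, [481, 247, 54]), (0.44, [433, 434, 4])]
petri [(0.67, [483, 33, 15]), (0.61, [434, 432, 4])]
reagent [(0.49, [733, -168, 75])]
slide_box [(0.59, [771, 33, 321])]
spatula [(0.97, [434, 431, 1])]
tube_rack [(0.62, [474, -539, 52])]
```

```bash
python3 -c "
import cv2
a=cv2.imread('pics/top0.png');cv2.imwrite('pics/top0b.png',cv2.resize(a[60:300,110:370],None,fx=3,fy=2.5*1.0 if 0 else 3,interpolation=cv2.INTER_CUBIC)[:600,:])
"
```

```text
(no output)
```

View pics/scene0.png

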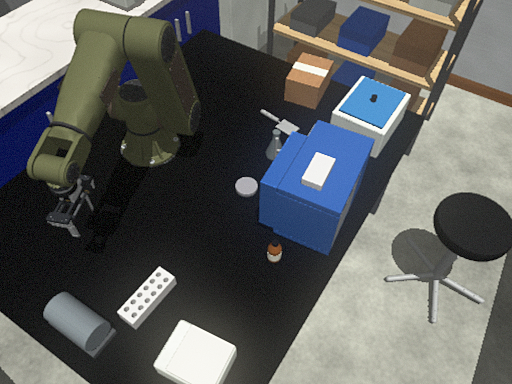

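View pics/top0b.png

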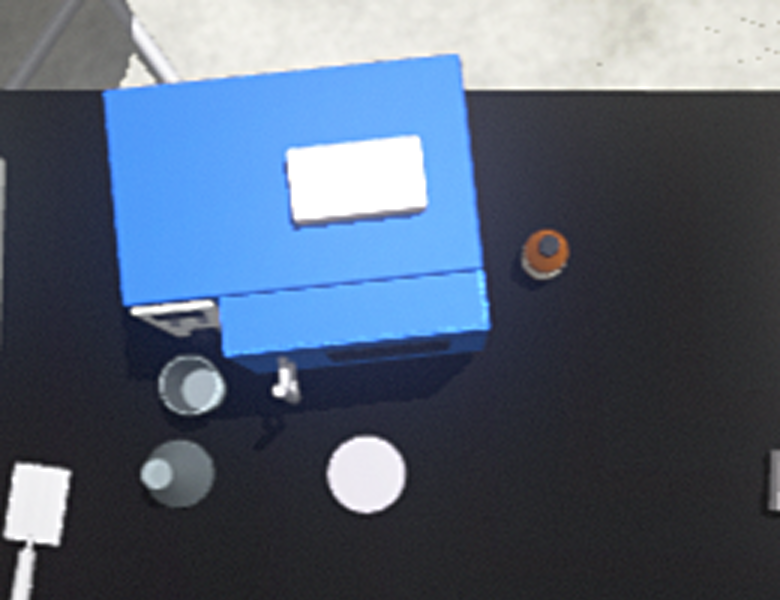

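The scene view shows the oven from behind (roof about 260–372, 125–250), so only the top camera sees its front. In the top crop the roof corners are near (105,90), (460,55), (483,270) and (123,305). The door is almost shut, and the handle is at about (285,382). I'll fit the pose next.

```bash
cat > h.py <<'E'
import numpy as np, cv2
from scipy.optimize import least_squares
from cell import manip
def proj(p,P):
    E=p["extrinsics"]; c=np.atleast_2d(P)@E[:3,:3].T+E[:3,3]
    return np.c_[p["fx"]*c[:,0]/c[:,2]+p["cx"],p["fy"]*c[:,1]/c[:,2]+p["cy"]]
def ray(p,uv,z):
    E=p["extrinsics"];R=E[:3,:3];C=-R.T@E[:3,3]
    d=R.T@np.array([(uv[0]-p["cx"])/p["fx"],(uv[1]-p["cy"])/p["fy"],1]);return C+d*(z-C[2])/d[2]
def o2w(o,P):
    P=np.atleast_2d(np.array(P,float));c,s=np.cos(o[2]),np.sin(o[2])
    return np.c_[o[0]+c*P[:,0]-s*P[:,1],o[1]+s*P[:,0]+c*P[:,1],P[:,2]]
def door(P,a):  # oven-frame point on shut outer door -> at angle a
    P=np.atleast_2d(np.array(P,float));c,s=np.cos(a),np.sin(a);x,y=P[:,0],P[:,1]+180
    return np.c_[c*x-s*y,s*x+c*y-180,P[:,2]]
E
python3 - <<'E'
from h import *
p=manip.camera("top")
uv=np.array([(105,90),(460,55),(483,270),(123,305)])/3+[110,60]
M=[[220,180,290],[220,-180,290],[0,-180,290],[0,180,290]]
f=least_squares(lambda o:(proj(p,o2w(o,M))-uv).ravel(),[690,100,0.1])
o=f.x;print(o,np.round(f.fun,1))
m=manip.masks_of(p,"oven");print([(d["conf"],cv2.boundingRect(d["mask"].astype(np.uint8))) for d in m[:2]])
ro=[d["location"] for d in manip.search_frame(p,"outer_door")[:2]];print(ro)
im=p["pixels"][160:200,180:280,::-1].copy()
im=cv2.resize(im,None,fx=8,fy=8,interpolation=cv2.INTER_CUBIC)
def dr(P,c):
    for u in proj(p,P): cv2.circle(im,tuple(int(v) for v in ((u-[180,160])*8+4)),3,c,-1)
for a,c in((0,(0,255,255)),(.12,(0,0,255))):
    dr(o2w(o,door([[-60,y,287] for y in np.linspace(-180,85,12)],a)),c)
    for zt,cc in((200,(0,255,0)),(250,(255,0,255))): dr(o2w(o,door([[-98,35,zt]],a)),cc)
dr(o2w(o,M),(255,255,255))
cv2.imwrite("pics/z1.png",im)
E
```

```text
[6.67331017e+02 7.72643286e+01 9.98234872e-02] [-0.5 -0.4  0.5 -0.4  0.2  0.3 -0.3  0.5]
[(0.72, (206, 106, 46, 30)), (0.69, (144, 78, 129, 116))]
[[633.6, 32.4, 287.7], [478.6, 245.1, 55.4]]
```

View pics/z1.png

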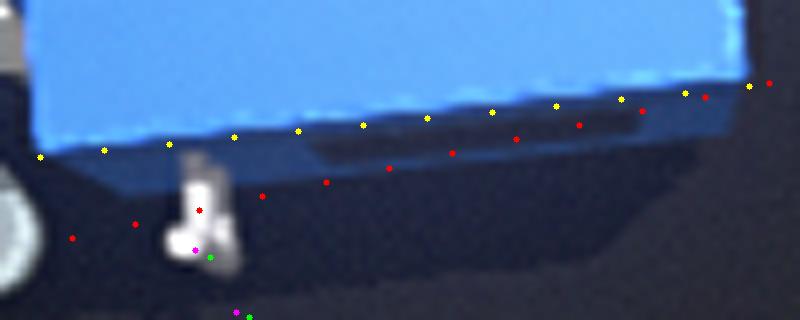

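The fit is within about 0.5 px: oven at (667, 77), yaw 0.100, door angle about 0. In the crop the bar runs from (182,242) at its top to (232,265), which puts its top at z≈280. I'll raise the arm and cross over to a point above the handle.

```bash
python3 -m crank '[{"offset":[0.01,0.015,0.035],"spin":-3},{"offset":[0.02,0.035,0.07],"spin":-6},{"offset":[0.035,0.06,0.1],"spin":-9},{"offset":[0.05,0.085,0.13],"spin":-12},{"offset":[0.067,0.115,0.15],"spin":-15},{"offset":[0.085,0.15,0.15],"spin":-16.4},{"offset":[0.105,0.185,0.15],"spin":-16.4},{"offset":[0.125,0.22,0.15],"spin":-16.4}]' 0.6 20
python3 -m crank '[{"offset":[0.02,0.034,0],"spin":0},{"offset":[0.04,0.068,0],"spin":0},{"offset":[0.06,0.102,0],"spin":0},{"offset":[0.08,0.136,0],"spin":0},{"offset":[0.1,0.17,0],"spin":0},{"offset":[0.12,0.204,0],"spin":0},{"offset":[0.14,0.238,0],"spin":0},{"offset":[0.16,0.272,0],"spin":0}]'
```

```text
clock: 2.02
eef_pos: [332.3, -287.9, 355.8]
eef_rot: [3.141, -0.001, 0.099]
wrist_force: [0.4, -0.7, 0.7]
finger_gap: 56.5
clock: 2.68
eef_pos: [492.9, -13.9, 356.1]
eef_rot: [3.141, -0.001, 0.099]
wrist_force: [0.8, -0.4, 1.2]
finger_gap: 56.5
```

```bash
python3 -m crank '[{"offset":[0.019,0.029,0],"spin":0},{"offset":[0.038,0.058,0],"spin":0},{"offset":[0.057,0.087,0],"spin":0},{"offset":[0.074,0.116,0],"spin":0},{"offset":[0.074,0.116,-0.015],"spin":0},{"offset":[0.074,0.116,-0.03],"spin":0},{"offset":[0.074,0.116,-0.045],"spin":0},{"offset":[0.074,0.116,-0.045],"spin":0}]'
python3 - <<'E'
from h import *
p=manip.camera("top");s=manip.read_state();print(s["eef_pos"])
im=cv2.resize(p["pixels"][130:230,160:290,::-1],None,fx=6,fy=6,interpolation=cv2.INTER_CUBIC)
cv2.imwrite("pics/z2.png",im)
E
```

```text
clock: 3.35
eef_pos: [566.2, 102.3, 308.0]
eef_rot: [3.141, 0.003, 0.099]
wrist_force: [-0.3, -0.6, -0.1]
finger_gap: 56.3
[566.51218557 102.14788493 310.02966576]
```

View pics/z2.png

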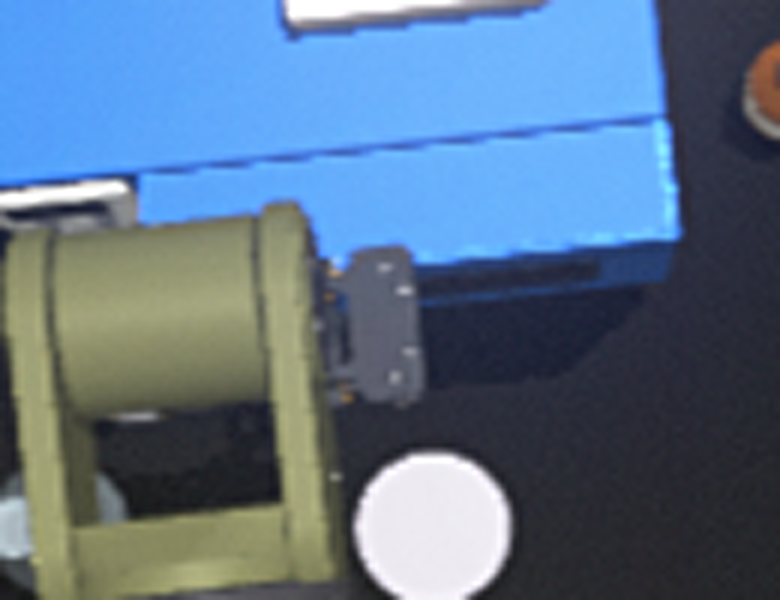

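The arm hides the handle in this view; the gripper's right end shows at about (385,325). I'll trust the fit, descend to TCP z≈235 and close gently.

```bash
python3 -m crank '[{"offset":[0.001,0,-0.015],"spin":0},{"offset":[0.001,0,-0.03],"spin":0},{"offset":[0.001,0,-0.045],"spin":0},{"offset":[0.001,0,-0.06],"spin":0},{"offset":[0.001,0,-0.075],"spin":0},{"offset":[0.001,0,-0.075],"spin":0},{"offset":[0.001,0,-0.075],"spin":0},{"offset":[0.001,0,-0.075],"spin":0}]' 0.6
python3 -m crank '[{"offset":[0,0,0],"spin":0},{"offset":[0,0,0],"spin":0},{"offset":[0,0,0],"spin":0},{"offset":[0,0,0],"spin":0},{"offset":[0,0,0],"spin":0},{"offset":[0,0,0],"spin":0},{"offset":[0,0,0],"spin":0},{"offset":[0,0,0],"spin":0}]' 0 20
```

```text
clock: 4.07
eef_pos: [568.0, 102.1, 236.8]
eef_rot: [3.141, -0.001, 0.099]
wrist_force: [-0.1, -0.3, -0.1]
finger_gap: 56.2
clock: 4.73
eef_pos: [567.1, 104.3, 236.7]
eef_rot: [-3.139, 0.001, 0.1]
wrist_force: [-8.7, 14.4, 2.9]
finger_gap: 11.8
```

```bash
python3 - <<'E'
from h import *
o=[668.5,78.5,0.0998]
b=o2w(o,[[-98,35,0]])[0];print(b)
for d in range(6,103,6): print(d,np.round((o2w(o,door([[-98,35,0]],np.radians(d)))[0]-b)/1000,3)[:2])
E
```

```text
[567.50043253 103.56167137   0.        ]
6 [-0.021 -0.014]
12 [-0.04  -0.029]
18 [-0.057 -0.047]
24 [-0.073 -0.066]
30 [-0.086 -0.087]
36 [-0.097 -0.109]
42 [-0.106 -0.132]
48 [-0.112 -0.156]
54 [-0.116 -0.18 ]
60 [-0.117 -0.205]
66 [-0.116 -0.23 ]
72 [-0.112 -0.254]
78 [-0.105 -0.278]
84 [-0.097 -0.301]
90 [-0.085 -0.323]
96 [-0.072 -0.344]
102 [-0.056 -0.363]
```

```bash
python3 -m crank '[{"offset":[-0.011,-0.007,0],"spin":3},{"offset":[-0.021,-0.014,0],"spin":6},{"offset":[-0.04,-0.029,0],"spin":12},{"offset":[-0.057,-0.047,0],"spin":18},{"offset":[-0.073,-0.066,0],"spin":24},{"offset":[-0.086,-0.087,0],"spin":30},{"offset":[-0.097,-0.109,0],"spin":36},{"offset":[-0.106,-0.132,0],"spin":42}]'
```

```text
clock: 5.4
eef_pos: [461.7, -29.0, 236.7]
eef_rot: [3.141, -0.001, 0.839]
wrist_force: [31.1, -7.4, -16.4]
finger_gap: 11.6
```

```bash
python3 -m crank '[{"offset":[0.003,-0.002,0],"spin":0},{"offset":[-0.002,-0.025,0],"spin":6},{"offset":[-0.006,-0.048,0],"spin":12},{"offset":[-0.007,-0.072,0],"spin":18},{"offset":[-0.006,-0.097,0],"spin":24},{"offset":[-0.002,-0.12,0],"spin":30},{"offset":[0.004,-0.144,0],"spin":36},{"offset":[0.012,-0.167,0],"spin":42}]'
```

```text
clock: 6.07
eef_pos: [472.9, -197.2, 236.7]
eef_rot: [-3.141, -0.001, 1.576]
wrist_force: [11.6, 7.7, -2.7]
finger_gap: 11.4
```

```bash
python3 -m crank '[{"offset":[0.007,-0.01,0],"spin":3},{"offset":[0.014,-0.021,0],"spin":6},{"offset":[0.027,-0.042,0],"spin":12},{"offset":[0.043,-0.061,0],"spin":18},{"offset":[0.043,-0.061,0],"spin":18},{"offset":[0.043,-0.061,0],"spin":18},{"offset":[0.043,-0.061,0],"spin":18},{"offset":[0.043,-0.061,0],"spin":18}]'
python3 -m crank '[{"offset":[0,0,0],"spin":0},{"offset":[0,0,0],"spin":0},{"offset":[0,0,0],"spin":0},{"offset":[0,0,0.015],"spin":0},{"offset":[0,0,0.035],"spin":0},{"offset":[0,0,0.06],"spin":0},{"offset":[0,0,0.09],"spin":0},{"offset":[0,0,0.12],"spin":0}]' 0.35
```

```text
clock: 6.73
eef_pos: [515.0, -259.6, 236.5]
eef_rot: [-3.139, -0.0, 1.889]
wrist_force: [-6.3, -7.8, 0.6]
finger_gap: 11.5
clock: 7.4
eef_pos: [514.9, -259.2, 357.8]
eef_rot: [-3.138, -0.001, 1.89]
wrist_force: [1.2, -0.3, 0.7]
finger_gap: 32.8
```

```bash
python3 - <<'E'
from h import *
p=manip.camera("top")
for n in ["knob","bolt","nose","keeper_lip","outer_handle","outer_door","beaker","petri"]:
    print(n,[(round(d["conf"],2),np.round(d["location"])) for d in manip.search_frame(p,n)[:2]])
o=[668.5,78.5,0.0998]
u0,v0,f=195,140,8
im=cv2.resize(p["pixels"][v0:v0+70,u0:u0+95,::-1],None,fx=f,fy=f,interpolation=cv2.INTER_CUBIC)
def dr(P,c):
    for u in proj(p,o2w(o,P)): cv2.circle(im,tuple(int(v) for v in ((u-[u0,v0])*f+4)),3,c,-1)
K=[-28,-18,253]
print(o2w(o,[K]))
dr([K],(0,0,255)); dr([[-28,-18,195]],(0,255,255)); dr([[-28,64,195],[-28,-106,195]],(0,255,0)); dr([[0,180,290],[0,-180,290]],(255,255,255))
cv2.imwrite("pics/z3.png",im)
E
```

```text
knob [(0.75, array([641.,  58., 199.]))]
bolt [(0.54, array([638.,  52., 198.]))]
nose [(0.71, array([644.,  57., 206.]))]
keeper_lip [(0.65, array([715.,  67., 291.]))]
outer_handle [(0.96, array([ 584., -166.,  291.])), (0.63, array([668.,  26., 197.]))]
outer_door [(0.73, array([ 579., -166.,  290.]))]
beaker [(0.52, array([588., 240.,  29.]))]
petri [(0.84, array([484.,  35.,  16.])), (0.57, array([437., 432.,   4.]))]
[[642.43274431  57.7998024  253.        ]]
```

View pics/z3.png

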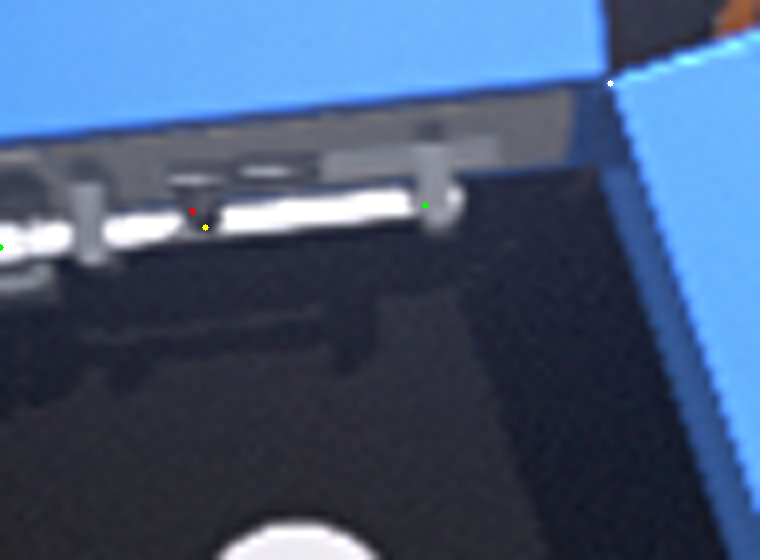

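The bolt's rod runs from (0,245) to (460,200) in the crop. The dark knob is at about (198,197) and the straps are at x≈88 and 433. My prediction sits about 1 px low, so the knob is at about (645, 57.5) in the world frame. The door is well open on the right. I'll move over the knob now.

```bash
python3 -m crank '[{"offset":[0.008,0.02,0],"spin":-7},{"offset":[0.016,0.04,0],"spin":-14},{"offset":[0.025,0.06,0],"spin":-21},{"offset":[0.033,0.08,0],"spin":-28},{"offset":[0.041,0.1,0],"spin":-35},{"offset":[0.05,0.12,0],"spin":-42},{"offset":[0.058,0.14,0],"spin":-49},{"offset":[0.066,0.16,0],"spin":-56}]'
python3 -m crank '[{"offset":[0.009,0.022,0],"spin":-7},{"offset":[0.018,0.044,0],"spin":-14},{"offset":[0.027,0.066,0],"spin":-21},{"offset":[0.036,0.088,0],"spin":-28},{"offset":[0.045,0.11,0],"spin":-35},{"offset":[0.054,0.132,0],"spin":-42},{"offset":[0.064,0.157,0],"spin":-46.6},{"offset":[0.064,0.157,0],"spin":-46.6}]'
```

```text
clock: 8.52
eef_pos: [581.1, -98.4, 354.9]
eef_rot: [-3.137, -0.001, 0.906]
wrist_force: [-0.1, 0.4, -0.5]
finger_gap: 32.9
clock: 9.18
eef_pos: [645.8, 62.4, 353.4]
eef_rot: [-3.136, 0.001, 0.091]
wrist_force: [-1.0, 1.0, -0.0]
finger_gap: 32.8
```

```bash
python3 -m crank '[{"offset":[-0.001,-0.004,-0.015],"spin":0.5},{"offset":[-0.001,-0.004,-0.03],"spin":0.5},{"offset":[-0.001,-0.004,-0.045],"spin":0.5},{"offset":[-0.001,-0.004,-0.06],"spin":0.5},{"offset":[-0.001,-0.004,-0.075],"spin":0.5},{"offset":[-0.001,-0.004,-0.09],"spin":0.5},{"offset":[-0.001,-0.004,-0.09],"spin":0.5},{"offset":[-0.001,-0.004,-0.09],"spin":0.5}]'
python3 - <<'E'
from h import *
p=manip.camera("top");s=manip.read_state();print(s["eef_pos"],s["eef_rot"])
u0,v0,f=170,110,6
im=cv2.resize(p["pixels"][v0:v0+90,u0:u0+125,::-1],None,fx=f,fy=f,interpolation=cv2.INTER_CUBIC)
cv2.imwrite("pics/z4.png",im)
E
```

```text
clock: 9.85
eef_pos: [644.5, 58.0, 262.9]
eef_rot: [-3.136, 0.002, 0.1]
wrist_force: [0.3, -0.8, 0.2]
finger_gap: 32.9
[644.80986027  58.14514305 264.0262172 ] [-3.13586521e+00  4.81913937e-04  1.00078916e-01]
```

View pics/z4.png

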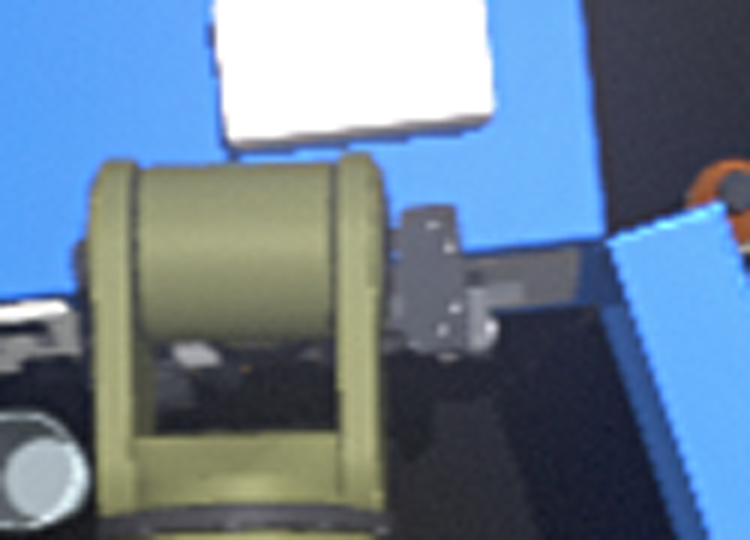

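The view shows the wrist over the front at about (240,250) and clear of the slide box, whose front edge is at y≈140. The knob is hidden. I'll lower slowly, watching the force.

```bash
python3 -m crank '[{"offset":[0,0,-0.005],"spin":0},{"offset":[0,0,-0.01],"spin":0},{"offset":[0,0,-0.015],"spin":0},{"offset":[0,0,-0.02],"spin":0},{"offset":[0,0,-0.02],"spin":0},{"offset":[0,0,-0.02],"spin":0},{"offset":[0,0,-0.02],"spin":0},{"offset":[0,0,-0.02],"spin":0}]'
python3 -m crank '[{"offset":[0,0,-0.005],"spin":0},{"offset":[0,0,-0.01],"spin":0},{"offset":[0,0,-0.015],"spin":0},{"offset":[0,0,-0.02],"spin":0},{"offset":[0,0,-0.023],"spin":0},{"offset":[0,0,-0.023],"spin":0},{"offset":[0,0,-0.023],"spin":0},{"offset":[0,0,-0.023],"spin":0}]'
```

```text
clock: 10.57
eef_pos: [644.9, 58.1, 244.3]
eef_rot: [-3.136, 0.0, 0.1]
wrist_force: [0.3, 0.0, -0.5]
finger_gap: 32.7
clock: 11.23
eef_pos: [645.0, 58.2, 221.6]
eef_rot: [-3.136, -0.0, 0.1]
wrist_force: [-0.1, 0.5, 0.4]
finger_gap: 32.5
```

```bash
python3 -m crank '[{"offset":[0,0,0],"spin":0},{"offset":[0,0,0],"spin":0},{"offset":[0,0,0],"spin":0},{"offset":[0,0,0],"spin":0},{"offset":[0,0,0],"spin":0},{"offset":[0,0,0],"spin":0},{"offset":[0,0,0],"spin":0},{"offset":[0,0,0],"spin":0}]' 0 25
```

```text
clock: 11.9
eef_pos: [645.1, 58.1, 221.8]
eef_rot: [-3.136, -0.001, 0.1]
wrist_force: [-0.1, -0.8, 2.8]
finger_gap: 15.7
```

The gap is 15.7 mm, so the knob is held. Next I lift 13 mm, then draw the bolt right.

```bash
python3 -m crank '[{"offset":[0,0,0.003],"spin":0},{"offset":[0,0,0.006],"spin":0},{"offset":[0,0,0.009],"spin":0},{"offset":[0,0,0.012],"spin":0},{"offset":[0,0,0.013],"spin":0},{"offset":[0,0,0.013],"spin":0},{"offset":[0,0,0.013],"spin":0},{"offset":[0,0,0.013],"spin":0}]'
python3 -m crank '[{"offset":[0.0005,-0.005,0],"spin":0},{"offset":[0.001,-0.01,0],"spin":0},{"offset":[0.0015,-0.015,0],"spin":0},{"offset":[0.002,-0.02,0],"spin":0},{"offset":[0.0025,-0.025,0],"spin":0},{"offset":[0.003,-0.03,0],"spin":0},{"offset":[0.0035,-0.035,0],"spin":0},{"offset":[0.0035,-0.035,0],"spin":0}]'
```

```text
clock: 12.57
eef_pos: [645.0, 58.1, 234.6]
eef_rot: [-3.136, -0.0, 0.1]
wrist_force: [-0.5, 1.0, -2.0]
finger_gap: 15.6
clock: 13.23
eef_pos: [648.7, 21.9, 234.6]
eef_rot: [-3.136, -0.001, 0.099]
wrist_force: [2.2, -0.3, -2.4]
finger_gap: 15.9
```

```bash
python3 - <<'E'
from h import *
h=o2w([671,78,.0998],[[0,-168,0]])[0][:2]
q=manip.read_state()["eef_pos"][:2]; v=q-h; print(h,v)
for d in (1.5,3,5,7.5,10,12.5,15,17.5,20,21): 
    a=np.radians(d);R=np.array([[np.cos(a),-np.sin(a)],[np.sin(a),np.cos(a)]]);print(d,np.round((R@v-v)/1000,4))
E
```

```text
[687.73858152 -89.16405083] [-39.01784601 111.10204832]
1.5 [-0.0029 -0.0011]
3 [-0.0058 -0.0022]
5 [-0.0095 -0.0038]
7.5 [-0.0142 -0.006 ]
10 [-0.0187 -0.0085]
12.5 [-0.0231 -0.0111]
15 [-0.0274 -0.0139]
17.5 [-0.0316 -0.0169]
20 [-0.0356 -0.02  ]
21 [-0.0372 -0.0214]
```

```bash
python3 -m crank '[{"offset":[-0.0029,-0.0011,0],"spin":1.5},{"offset":[-0.0058,-0.0022,0],"spin":3},{"offset":[-0.0095,-0.0038,0],"spin":5},{"offset":[-0.0142,-0.006,0],"spin":7.5},{"offset":[-0.0187,-0.0085,0],"spin":10},{"offset":[-0.0187,-0.0085,0],"spin":10},{"offset":[-0.0187,-0.0085,0],"spin":10},{"offset":[-0.0187,-0.0085,0],"spin":10}]' 0 35
```

```text
clock: 13.9
eef_pos: [630.4, 13.5, 234.8]
eef_rot: [-3.137, -0.001, 0.272]
wrist_force: [3.9, 0.4, -1.0]
finger_gap: 15.6
```

```bash
python3 -m crank '[{"offset":[-0.0044,-0.0026,0],"spin":2.5},{"offset":[-0.0087,-0.0054,0],"spin":5},{"offset":[-0.0129,-0.0084,0],"spin":7.5},{"offset":[-0.0169,-0.0115,0],"spin":10},{"offset":[-0.0169,-0.0115,0],"spin":10},{"offset":[-0.0169,-0.0115,0],"spin":10},{"offset":[-0.0169,-0.0115,0],"spin":10},{"offset":[-0.0169,-0.0115,0],"spin":10}]'
python3 - <<'E'
from h import *
p=manip.camera("top")
o=[671,78,.0998]
def gate(P,a):
    P=np.atleast_2d(np.array(P,float));c,s=np.cos(a),np.sin(a);x,y=P[:,0],P[:,1]+168
    return o2w(o,np.c_[c*x-s*y,s*x+c*y-168,P[:,2]])
u0,v0,f=170,120,6
im=cv2.resize(p["pixels"][v0:v0+90,u0:u0+125,::-1],None,fx=f,fy=f,interpolation=cv2.INTER_CUBIC)
for a,c in ((.25,(0,255,0)),(.35,(0,0,255)),(.45,(255,0,255))):
    for u in proj(p,gate([[0,y,258] for y in (-168,-130,-90,-60,-20,37)],a)): cv2.circle(im,tuple(int(v) for v in ((u-[u0,v0])*f+3)),3,c,-1)
cv2.imwrite("pics/z5.png",im)
for n in ["beaker","flask","petri","reagent","slide_box","outer_door"]:
    print(n,[(round(d["conf"],2),np.round(d["location"])) for d in manip.search_frame(p,n)[:1]])
E
```

```text
clock: 14.57
eef_pos: [613.8, 2.3, 234.7]
eef_rot: [-3.137, -0.002, 0.446]
wrist_force: [5.1, 1.7, -0.8]
finger_gap: 15.4
beaker [(0.9, array([590., 240.,  34.]))]
flask [(0.91, array([483., 244.,  53.]))]
petri []
reagent [(0.73, array([727.,  78., 291.]))]
slide_box [(0.89, array([769.,  30., 317.]))]
outer_door [(0.87, array([ 566., -170.,  287.]))]
```

View pics/z5.png

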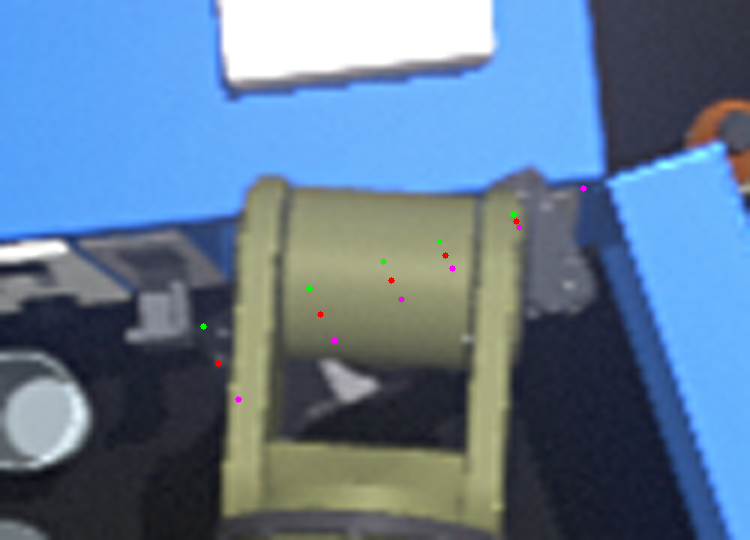

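```bash
python3 - <<'E'
from h import *
p=manip.camera("top");s=manip.read_state();print(s["eef_pos"],s["wrist_force"],s["finger_gap"])
o=[671,78,.0998]
def gate(P,a):
    P=np.atleast_2d(np.array(P,float));c,s=np.cos(a),np.sin(a);x,y=P[:,0],P[:,1]+168
    return o2w(o,np.c_[c*x-s*y,s*x+c*y-168,P[:,2]])
u0,v0,f=195,155,14
im=cv2.resize(p["pixels"][v0:v0+42,u0:u0+56,::-1],None,fx=f,fy=f,interpolation=cv2.INTER_CUBIC)
im=np.clip(im.astype(float)*2,0,255).astype(np.uint8)
for a,c in ((.25,(0,255,0)),(.30,(255,255,0)),(.35,(0,0,255)),(.40,(255,0,255))):
    for u in proj(p,gate([[0,37,258],[0,37,42],[-28,34,208],[-28,-54,253]],a)): cv2.circle(im,tuple(int(v) for v in ((u-[u0,v0])*f+7)),4,c,-1)
cv2.imwrite("pics/z6.png",im)
E
```

```text
[613.50798175   2.03667392 234.75938336] [ 4.50776128  1.54567477 -1.42380786] 15.44100304029045
```

View pics/z6.png

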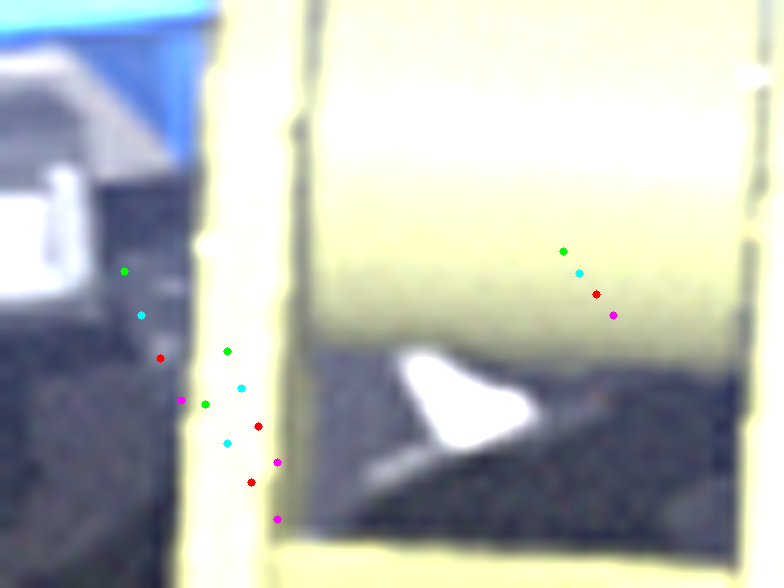

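Brightened, the crop shows the gate's top free corner at about (165,350), on the 0.35 rad prediction at (160,358). The lit rod at (470,400) also lies on the predicted line. I'll hold once more to check it is still, then hand in.

```bash
python3 -m crank '[{"offset":[0,0,0],"spin":0},{"offset":[0,0,0],"spin":0},{"offset":[0,0,0],"spin":0},{"offset":[0,0,0],"spin":0},{"offset":[0,0,0],"spin":0},{"offset":[0,0,0],"spin":0},{"offset":[0,0,0],"spin":0},{"offset":[0,0,0],"spin":0}]' && python3 -c "
from cell import manip
print(manip.sign_off())"
```

```text
clock: 15.63
eef_pos: [613.5, 2.0, 234.8]
eef_rot: [-3.137, -0.001, 0.447]
wrist_force: [4.1, 1.3, -1.9]
finger_gap: 15.6
the job is handed in; nothing more can be done
None
```

The job is handed in at 15.6 s of the 58 s allowed, with the gripper still holding the bolt's knob and the gate held ajar.

**What I did:**
- Swung the outer door to about 100° by its handle.
- Gripped the knob, lifted the bolt 13 mm and drew it about 36 mm to the right. It is clear of the keeper from 26 mm.
- Pulled the gate open by the same knob to about 0.35 rad, roughly 7 cm at the free edge.

**Last checks:**
- **Gate:** the knob's travel gives about 0.34 rad, and the gate corner in the last picture sits near the 0.35 rad prediction.
- **Grip:** the gap is 15.6 mm on the 16 mm knob. The tool did not move during the final hold, and the 4–5 N on the wrist fits the closing spring.
- **Outer door:** still well open in the last pictures.
- **Beaker, flask and slide box:** within 5 mm of where they started, about the detector's accuracy.

**Checks that failed or fell short:**
- The last detection missed the petri dish. It was in place after the door was opened.
- The last reagent detection was wrong: it reported a point on the oven roof. The bottle shows at its usual place in the same picture.
- I did not check the spatula and tube rack again; the arm passed well above the bench throughout.
- The wrist force reached about 31 N while swinging the door, because my arc was a few millimetres off. I corrected it.

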